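Stand the fallen oil bottle up against the splash guard and tare the scale

TASK

The oil bottle has fallen over on the bench scale. Tip it up by its nozzle end, without lifting it clear of the pan, pushing its top towards the splash guard until it stands upright on the pan with its back against the guard; let go of it. Then press the green key on the scale's terminal until you feel it resist firmly, and back off, leaving the red key alone and the tape measure, the stepped shaft and the collet where they are.

Things in the scene. Friction and masses are not known exactly. Their poses are not given: they have to be found in the camera images.
- bottle_foot (a point): centre of the flat round foot of the oil bottle, a cream squeeze bottle with a red nozzle: body 52 mm in diameter, sloping shoulder up to 98 mm from the foot, length 152 mm, about 0.16 kg. z axis: along the bottle from foot to nozzle. At the start it lies on the scale's pan, nozzle towards the robot, its foot 5 to 35 mm from the guard
- bottle_nozzle (a point): point on the axis of the bottle's rigid red nozzle, 138 mm from the foot (14 mm from its tip), 11 mm in diameter; 25 mm nearer the foot a red collar 25 mm in diameter begins: keep the fingertips clear of it while the bottle turns. Lying, the axis is 26 mm above the pan. Slick and slightly bellied: in a light pinch here (3 to 6 N) the bottle pivots easily between the fingers. Axes as bottle_foot
- guard_foot (a point): middle of the lower edge of the splash guard's front face, where it meets the pan. The guard is a fixed upright steel plate along the far edge of the scale's pan, 226 mm wide, 85 mm high above the pan, 6 mm thick. x axis: level, square to the guard, pointing into it (away from the robot); y: along the guard; z: up. The flat pan reaches to x = -183 mm and 113 mm either side in y
- tare_key_top (a point): middle of the top of the green membrane key, 30 x 34 mm, on the low grey fixed terminal (94 x 112 x 33 mm, key tops 37 mm above the worktop) left or right of the scale. Pressed straight down: only 1.5 mm of travel, about 6 N when fully down, then rigid; a press counts above 4 N kept for 0.2 s; stay under 45 N
- off_key_top (a point): middle of the top of the red membrane key on the same terminal, same size and height, 50 mm from the green one; not to be pressed
- tape: yellow and black tape measure, 60 x 84 x 35 mm, on the worktop on the other side of the scale; origin at the centre of its underside, z up
- shaft: stepped grey steel shaft standing on end, 28 mm in diameter and 81 mm high, left of the guard; origin at the centre of its underside, z up
- collet: steel collet standing on the worktop, 29 mm in diameter, 31 mm high, right of the guard; origin at the centre of its underside, z up
- scale: bench scale, fixed: grey box 190 x 220 mm with a flat steel pan 50 mm above the worktop and the splash guard at its far edge; origin at the centre of its underside, axes as guard_foot

How it is judged:
By the outcome, as a careful person would: the job done as asked, in the order asked, and still so for the second after the job is handed in, with the robot touching nothing.
It also fails if it takes over 58 s, if anything falls off the work surface, if the arm or the gripper's body presses on something with over 40 N, if the wrist force passes 120 N, or if a joint passes its speed limit or range.

ROBOT

A 6-joint arm with a two-finger parallel gripper is mounted at the origin on a cart in front of the work surface, level with it; the furniture and walls round the work are solid. World frame = base frame: x ahead of the robot, y to its left, z up, the work surface at z = 0. Lengths are in m, angles in rad, forces in N, time in s.
With the tool pointing down it reaches from about 0.425 to 0.95 m from the base axis. Payload 3.5 kg.
Tool frame: the origin (TCP) lies between the finger pads; the fingertips stand 19 mm ahead of it and the grasp point (between the pads) is the TCP (ctrl.nose_length is the distance from the TCP to the fingertips, in m); z points along the fingers, y is the line along which they close (so a half turn about z gives the same grasp; the last joint's range is limited). The gripper opens to 85 mm and grips with 20 to 120 N. Pads are 22 mm wide; open, the fingers measure 114 mm over their backs; the gripper's body (76 mm by 85 mm) begins 54 mm behind the grasp point. The pads swing forward as they close: fully open they stand 13 mm farther back than shut.
Start: joints at [-1.388, 0.286, 1.577, -0, 1.279, -0.15], TCP at [0.221, -0.638, 0.25] pointing down, gripper open.
Joint ranges: [-2.77, 2.77], [-0.9, 2.22], [0.21, 2.48], [-1.53, 4.67], [0.24, 2.81], [-2.84, 2.84]. Speed limits (rad/s): [2.79, 2.79, 3.14, 3.14, 3.14, 3.14].

INTERFACE

Orientations are given as a unit quaternion [x, y, z, w].
In Python, from plant import ctrl gives the robot as it stands.
- The arm moves only by the tool apply_moves, never from a script. Its argument "series" is a list of rows, each a list of 6 numbers: the shift along the world's x, y, z scaled (see below), then the turn, a rotation vector about the world's x, y, z scaled (see below). A call has 1 to 20 rows; each row is the pose to reach, as a shift and turn from the pose commanded when the call began; what a row does not reach only later rows make up. The controller multiplies each number of a shift by 0.8 m and each number of a turn by 45 degrees. A row lasts 1/8 s, in which the tool goes at most 62.5 mm and 10.7 degrees, less where a joint would pass 70% of its speed; a pose out of reach is approached as far as the arm can. A call with a number of a shift or a turn outside -1 to 1 is refused whole. A call with a gripper value outside its range is refused whole. "jaw" is the opening, from 0 (shut) to 1 (fully open), set as the call begins (left out, the last holds). The fingers move at their own pace and stop on an object; "squeeze" is the grip in N (left out, the last holds). Time passes only in rows, so rows that repeat a pose let the fingers close. It gives the time, the measured TCP pose, the force, the opening and the grip force at its end, in the units of the state.
- ctrl.get_state(): the state, without advancing time (a new reading comes with each control period).
- ctrl.read_camera(name): name is "scene" or "top" or "wrist"; returns the picture (480x640x3 uint8, red, green, blue); there is no depth.
- ctrl.get_calibration(name): a dict with "fx", "fy", "cx", "cy" (pixels), "xyz" and "orientation" of the camera in the world; the wrist camera has in their place "hand_eye" (4x4, takes a point from camera to tool coordinates, whose origin is the TCP and whose axes are the flange's). Camera axes: x right, y up, looking along -z (the intrinsics and any distortion apply to the point x, -y, -z); pixel columns grow to the right and rows downward; lengths in m; the calibration is good to about 2 mm. A picture is of the moment at which its call begins: read the wrist's pose just before it. get_calibration takes no time and is no camera call.
- ctrl.sign_off(): hands the job in; it is judged then, once.
Trained networks look in the newest picture that a camera, given by its name, has taken for a name from the list of things; names that differ only in an ending like _2 or _b are one class to them, and where a whole thing is asked for, a point or a joint stands for the part that bears it (a point fixed in the world has none). Each returns a list of dicts, best first, with "p" (0 to 1); they miss things now and then, are a little off and sometimes report something else, mostly with a low value. They report only what shows in the picture. A call takes as long as a camera call.
- ctrl.boxes_of(thing, camera): "xy" ([column, row] as shares, 0 to 1, of the picture: columns of its width, rows of its height, amid what is visible of it).
- ctrl.silhouettes(thing, camera): "pixels" (480x640 bool, what is visible of it) and "xy" ([column, row] as shares, 0 to 1, of the picture: columns of its width, rows of its height, amid what is visible of it).
The state is a dict: "time": time; "qpos": joint angles; "dq": joint speeds; "joint_efforts": joint torques, N m; "eef_pos": TCP position; "tcp_rot": TCP orientation; "contact_force": force on the tool from outside, world axes, zero at the start; "wrist_torque": the same for the moment, N m; "opening": opening from 0.0 (shut) to 1.0 (fully open); "finger_force": force on a finger pad.
Only numpy, scipy, OpenCV 4.12 (cv2) and the standard library are available. Lean on these libraries where they do the work, as an engineer would, in place of code of your own. Each camera call takes 0.05 s, during which the arm holds its last target. There are 200 camera calls.

## Working session

There is one attempt and no reset: what is moved stays moved. The work goes in short steps, Python scripts to look and compute and a tool call to move; the robot and the scene stay as the last step left them, time stands still between calls to the robot, and variables do not carry over. Pictures are saved under pics/ and viewed, at most 10 in all, crops included, and the job is handed in when it is done.

Besides the shell and the picture viewer there is one more tool, called after "Call:" in YAML: its name, and indented under it one key for each argument. apply_moves: Moves the arm, as the interface text tells. Shifts and turns lie within -1 to 1; 1 stands for 0.8 m of shift or 45 degrees of turn. Its arguments: {"type":"object","properties":{"series":{"type":"array"},"jaw":{"type":"number"},"squeeze":{"type":"number"}},"required":["series"]}

```bash
mkdir -p pics; cat > h.py <<'E'
import numpy as np, cv2
from scipy.spatial.transform import Rotation as R
from plant import ctrl
def snap(n,f=None):
    im=ctrl.read_camera(n)
    if f: cv2.imwrite('pics/'+f,im[:,:,::-1])
    return im
def cam(n):
    c=ctrl.get_calibration(n)
    K=np.array([[c['fx'],0,c['cx']],[0,c['fy'],c['cy']],[0,0,1.]])
    d=np.array(c.get('distortion',np.zeros(5)),float)
    if 'xyz' in c: return K,d,R.from_quat(c['orientation']).as_matrix(),np.array(c['xyz'])
    H=np.array(c['hand_eye']); s=ctrl.get_state(); T=R.from_quat(s['tcp_rot']).as_matrix()
    return K,d,T@H[:3,:3],T@H[:3,3]+np.array(s['eef_pos'])
def world(n,px,z):
    K,d,Rm,t=cam(n)
    u=cv2.undistortPoints(np.array([[px]],float),K,d)[0,0]
    r=Rm@np.array([u[0],-u[1],-1]); return t+r*(z-t[2])/r[2]
def proj(n,P):
    K,d,Rm,t=cam(n); p=Rm.T@(np.array(P,float)-t); p=p*[1,-1,-1]
    return cv2.projectPoints(p.reshape(1,1,3),np.zeros(3),np.zeros(3),K,d)[0].ravel()
E
python3 - <<'E'
from h import *
for n in('scene','top','wrist'): print(n,ctrl.get_calibration(n))
snap('scene','s0.png');snap('top','t0.png')
zs=dict(bottle_foot=.076,bottle_nozzle=.076,guard_foot=.05,tare_key_top=.037,off_key_top=.037,tape=.035,shaft=.081,collet=.031,scale=.05)
for t,z in zs.items():
  for n in('top','scene'):
    for r in ctrl.boxes_of(t,n)[:2]:
        px=np.array(r['xy'])*[640,480]; print(t,n,round(r['p'],2),px.round(1),world(n,px,z).round(4))
print(ctrl.get_state())
E
```

```text
scene {'fx': 513.2478693779334, 'fy': 513.2478693779334, 'cx': 319.9721731221166, 'cy': 236.35455092406832, 'xyz': array([0.01251909, 0.65666618, 0.58385699]), 'orientation': array([-0.18305664,  0.45464516,  0.81701667, -0.30376273])}
top {'fx': 612.116478328289, 'fy': 612.116478328289, 'cx': 325.3819268118402, 'cy': 233.66539160531786, 'xyz': array([0.43401367, 0.00619619, 1.05726301]), 'orientation': array([ 0.06016631, -0.05778146, -0.7001187 ,  0.70913689])}
wrist {'fx': 338.4640655021944, 'fy': 338.4640655021944, 'cx': 317.06673625004987, 'cy': 245.12805674366325, 'hand_eye': array([[-3.98167085e-04,  9.56019601e-01,  2.93302513e-01,
         7.49981049e-02],
       [ 9.99999897e-01,  4.44912507e-04, -9.26621220e-05,
         2.42410769e-04],
       [-2.19080761e-04,  2.93302446e-01, -9.56019679e-01,
        -1.23285438e-01],
       [ 0.00000000e+00,  0.00000000e+00,  0.00000000e+00,
         1.00000000e+00]])}
bottle_foot scene 0.88 [300.7 223.3] [0.6378 0.0262 0.076 ]
bottle_nozzle top 0.87 [314.7 215.8] [0.6288 0.0285 0.076 ]
bottle_nozzle top 0.3 [433.5 280.3] [ 0.5257 -0.1
[... 1017 characters left out ...]
array([-1.38798691e+00,  2.86269516e-01,  1.57669164e+00,  2.04569030e-05,
        1.27861149e+00, -1.50000070e-01]), 'dq': array([ 8.03558238e-04, -5.64969368e-05, -7.75089477e-04, -2.25840073e-04,
       -7.38630633e-04,  4.89036414e-05]), 'joint_efforts': array([ 2.50494704e-04, -4.05978978e+01, -2.92945647e+01, -1.42844069e-04,
        6.05037530e-04,  1.07533677e-05]), 'eef_pos': array([ 0.22055216, -0.63793781,  0.25034974]), 'tcp_rot': array([9.86187138e-01, 1.65634926e-01, 9.95771807e-06, 9.83979925e-06]), 'contact_force': array([-0.42395213,  0.18449733,  0.1596769 ]), 'wrist_torque': array([ 0.01019372, -0.01909534,  0.00605667]), 'finger_force': 0.0, 'opening': 0.9943369146071671}
```

```bash
python3 - <<'E'
import cv2
a=cv2.imread('pics/t0.png')[130:330,190:510];cv2.imwrite('pics/t0c.png',cv2.resize(a,(800,500),interpolation=3))
a=cv2.imread('pics/s0.png')[140:340,200:460];cv2.imwrite('pics/s0c.png',cv2.resize(a,(780,600),interpolation=3))
E
```

```text
(no output)
```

View pics/t0c.png

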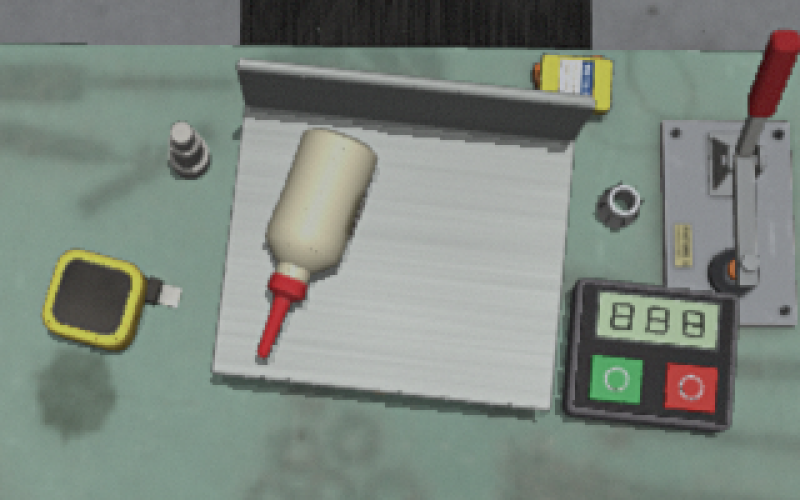

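View pics/s0c.png

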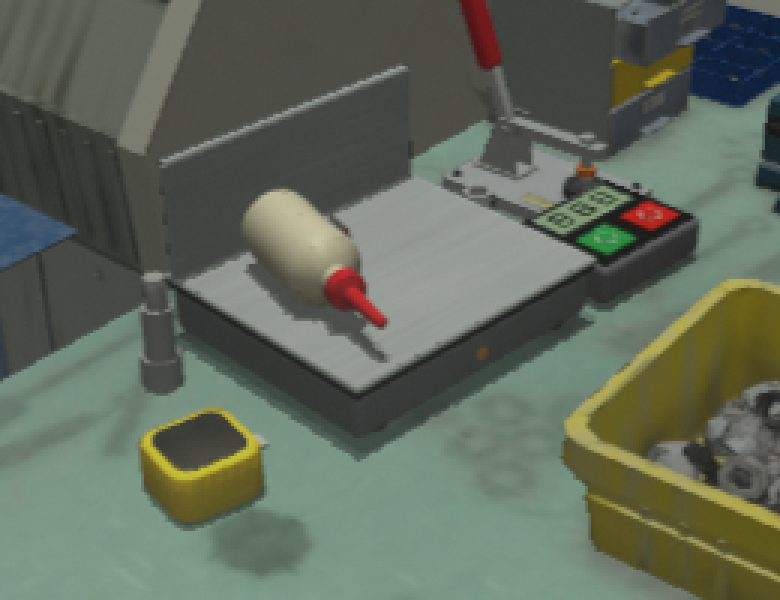

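The pictures show the bottle lying skewed: in top-crop pixels its nozzle tip is at (263,355) and its foot end near (345,132). The guard's lower edge runs from (245,109) to (574,144). The green key is at (616,380) and the red key at (691,388), with a toggle clamp behind the terminal.

```bash
python3 - <<'E'
from h import *
f=lambda c,z:world('top',(np.array(c)/2.5+[190,130]),z)
tip=f((263,355),.076); col=f((288,287),.076); gl=f((245,109),.05); gr=f((574,144),.05)
print('tip',tip,'collar',col); a=(col-tip)[:2]; print('axis deg',np.degrees(np.arctan2(a[1],a[0])))
d=(gl-gr)[:2]; print('gl',gl,gr,np.linalg.norm(d),'guard normal deg',np.degrees(np.arctan2(-d[0],d[1])))
for c in((345,132),(213,376),(549,410)): print(f(c,.06))
m=ctrl.silhouettes('bottle_nozzle','top')
if m:
    s=m[0]['pixels']; ys,xs=np.nonzero(s); P=np.array([world('top',p,.076)[:2] for p in zip(xs,ys)])
    c=P.mean(0); w,v=np.linalg.eigh(np.cov(P.T)); a=v[:,1]*np.sign(v[0,1]); q=(P-c)@a
    print(len(P),c,np.degrees(np.arctan2(a[1],a[0])),'ends',c+a*q.min(),c+a*q.max())
s=ctrl.get_state();print(R.from_quat(s['tcp_rot']).as_matrix().round(3),ctrl.nose_length)
E
```

```text
tip [0.53624523 0.05834226 0.076     ] collar [0.58068554 0.04307061 0.076     ]
axis deg -18.964972598141813
gl [0.70634661 0.07549396 0.05      ] [ 0.68471037 -0.14743724  0.05      ] 0.22397867022772078 guard normal deg -5.543391033513258
[0.68857876 0.00740705 0.06      ]
[0.52374582 0.09153249 0.06      ]
[ 0.50442022 -0.12743743  0.06      ]
2104 [0.62733359 0.02753669] -19.389610578262143 ends [0.53653324 0.05949403] [0.6836694  0.00770919]
[[ 0.945  0.327  0.   ]
 [ 0.327 -0.945 -0.   ]
 [ 0.     0.    -1.   ]] 0.019
```

View pics/t0.png

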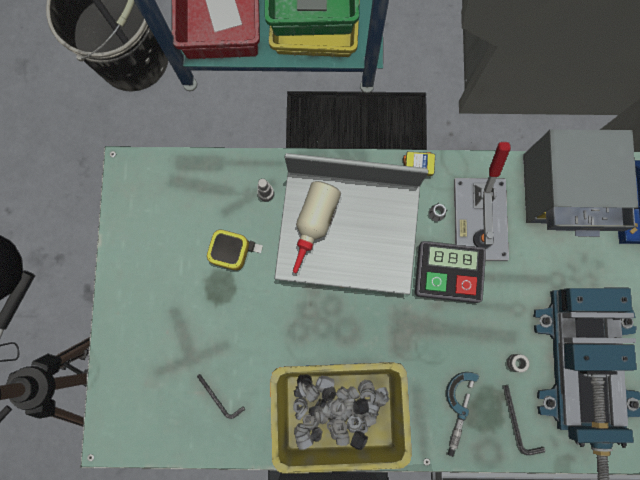

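The full top view agrees with that, and nothing tall is in the way (bolt bin at (340,418), vise at right). I'll move above the nozzle.

Call:
apply_moves:
  series:
    - [0.41,0.865,-0.02,0,0,-0.851]
    - [0.41,0.865,-0.02,0,0,-0.851]
    - [0.41,0.865,-0.02,0,0,-0.851]
    - [0.41,0.865,-0.02,0,0,-0.851]
    - [0.41,0.865,-0.02,0,0,-0.851]
    - [0.41,0.865,-0.02,0,0,-0.851]
    - [0.41,0.865,-0.02,0,0,-0.851]
    - [0.41,0.865,-0.02,0,0,-0.851]
    - [0.41,0.865,-0.02,0,0,-0.851]
    - [0.41,0.865,-0.02,0,0,-0.851]
    - [0.41,0.865,-0.02,0,0,-0.851]
    - [0.41,0.865,-0.02,0,0,-0.851]
    - [0.41,0.865,-0.02,0,0,-0.851]
    - [0.41,0.865,-0.02,0,0,-0.851]
    - [0.41,0.865,-0.02,0,0,-0.851]
    - [0.41,0.865,-0.02,0,0,-0.851]
  jaw: 0.45
  squeeze: 20

```text
time: 3.05
eef_pos: [0.5482, 0.0526, 0.2344]
tcp_rot: [0.986, -0.168, 0.0, 0.0]
contact_force: [0.7, 0.3, 0.4]
opening: 0.448
finger_force: 0.0
```

```bash
python3 - <<'E'
from h import *
st=ctrl.get_state(); print(st['time'],st['eef_pos'],st['qpos'],st['opening'],st['contact_force'])
im=snap('wrist','w1.png')
m=ctrl.silhouettes('bottle_nozzle','wrist')
for t,z in dict(bottle_nozzle=.076,tare_key_top=.037,off_key_top=.037,guard_foot=.05).items():
  for r in ctrl.boxes_of(t,'wrist')[:1]:
    px=np.array(r['xy'])*[640,480]; print(t,r['p'],px,world('wrist',px,z))
if m:
    ys,xs=np.nonzero(m[0]['pixels']); P=np.array([world('wrist',p,.076)[:2] for p in zip(xs[::5],ys[::5])])
    c=P.mean(0); w,v=np.linalg.eigh(np.cov(P.T)); a=v[:,1]*np.sign(v[0,1]); q=(P-c)@a
    print(len(P),c,np.degrees(np.arctan2(a[1],a[0])),'ends',c+a*q.min(),c+a*q.max())
# red nozzle
h=cv2.cvtColor(im,cv2.COLOR_RGB2HSV); red=((h[...,0]<8)|(h[...,0]>172))&(h[...,1]>150)&(h[...,2]>60)
n,l,s,ce=cv2.connectedComponentsWithStats(red.astype(np.uint8)); 
for i in range(1,n):
  if s[i,4]>150:
    ys,xs=np.nonzero(l==i); P=np.array([world('wrist',p,.076)[:2] for p in zip(xs,ys)])
    c=P.mean(0); w,v=np.linalg.eigh(np.cov(P.T)); a=v[:,1]*np.sign(v[0,1]); q=(P-c)@a
    print('red',s[i],c,np.degrees(np.arctan2(a[1],a[0])),'ends',c+a*q.min(),c+a*q.max())
E
```

```text
3.05 [0.54824072 0.05258463 0.23443973] [-8.85066466e-02  2.66850127e-02  1.89928419e+00 -2.85143070e-04
  1.21552687e+00  1.82017060e+00] 0.44813997811390044 [0.65017008 0.26042162 0.38445731]
bottle_nozzle 0.94 [312.32  116.976] [0.63764582 0.02554438 0.076     ]
tare_key_top 0.67 [556.8   162.576] [ 0.52846013 -0.17422485  0.037     ]
off_key_top 0.74 [609.28  150.912] [ 0.52320579 -0.22064192  0.037     ]
guard_foot 0.81 [390.208 104.304] [ 0.62719334 -0.03943227  0.05      ]Traceback (most recent call last):
  File "<stdin>", line 9, in <module>
  File "h.py", line 16, in world
    K,d,Rm,t=cam(n)
             ~~~^^^
  File "h.py", line 13, in cam
    H=np.array(c['hand_eye']); s=ctrl.get_state(); T=R.from_quat(s['tcp_rot']).as_matrix()
                                 ~~~~~~~~~~~~~~^^
ValueError: time passes only in moves, steps and waits
```

View pics/w1.png

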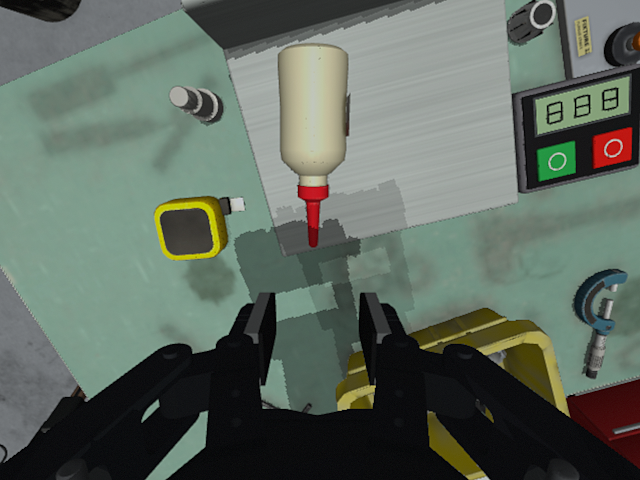

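In the wrist view the nozzle tip is at (313,246), the collar at (313,190) and the foot at (315,45). The bottle is nearly aligned with the tool, and the green key is at (557,161).

```bash
python3 - <<'E'
import h; from h import *
C=cam('wrist'); h.cam=lambda n:C
im=cv2.imread('pics/w1.png')[:,:,::-1]
for n,c,z in(('tip',(313.5,246),.076),('collar',(313.5,189),.076),('foot',(314,46),.066),('gl',(228,57),.05),('g2',(335,17),.05),('key',(557,161),.037),('red',(613,149),.037)): print(n,world('wrist',c,z).round(4))
hs=cv2.cvtColor(np.ascontiguousarray(im),cv2.COLOR_RGB2HSV); red=((hs[...,0]<8)|(hs[...,0]>172))&(hs[...,1]>150)&(hs[...,2]>60)
n,l,s,ce=cv2.connectedComponentsWithStats(red.astype(np.uint8)); 
for i in range(1,n):
  if s[i,4]>150 and abs(ce[i][0]-313)<30:
    ys,xs=np.nonzero(l==i); P=np.array([world('wrist',p,.076)[:2] for p in zip(xs,ys)])
    c=P.mean(0); w,v=np.linalg.eigh(np.cov(P.T)); a=v[:,1]*np.sign(v[0,1]); q=(P-c)@a
    print('red',s[i],c,np.degrees(np.arctan2(a[1],a[0])),'ends',c+a*q.min(),c+a*q.max())
E
```

```text
tip [0.5381 0.0604 0.076 ]
collar [0.5847 0.0439 0.076 ]
foot [0.6859 0.0079 0.066 ]
gl [0.7051 0.0753 0.05  ]
g2 [ 0.7031 -0.0156  0.05  ]
key [ 0.53   -0.1742  0.037 ]
red [ 0.5239 -0.2239  0.037 ]
red [298 185  30  62 898] [0.56943731 0.05012664] -19.143894863373482 ends [0.53831182 0.06093152] [0.58814577 0.0436322 ]
```

Call:
apply_moves:
  series:
    - [0.002,0.002,-0.07,0,0,0]
    - [0.002,0.002,-0.13,0,0,0]
    - [0.002,0.002,-0.17,0,0,0]
    - [0.002,0.002,-0.1975,0,0,0]
    - [0.002,0.002,-0.1975,0,0,0]
    - [0.002,0.002,-0.1975,0,0,0]
    - [0.002,0.002,-0.1975,0,0,0]
  jaw: 0.4

```text
time: 4.22
eef_pos: [0.5513, 0.0556, 0.078]
tcp_rot: [0.986, -0.167, 0.002, -0.0]
contact_force: [0.3, -0.3, 0.8]
opening: 0.399
finger_force: 0.0
```

Call:
apply_moves:
  series:
    - [0,0,0,0,0,0]
    - [0,0,0,0,0,0]
    - [0,0,0,0,0,0]
    - [0,0,0,0,0,0]
    - [0,0,0,0,0,0]
  jaw: 0.15

```text
time: 4.85
eef_pos: [0.5501, 0.0557, 0.0763]
tcp_rot: [0.986, -0.167, -0.0, 0.0]
contact_force: [-0.5, 0.3, 0.2]
opening: 0.15
finger_force: 0.0
```

```bash
python3 - <<'E'
from h import *
snap('wrist','w2.png');print(ctrl.get_state())
E
```

```text
{'time': 4.9, 'qpos': array([-8.26770641e-02,  2.32297985e-01,  1.99292105e+00,  3.10655662e-05,
        9.16457540e-01,  1.82369111e+00]), 'dq': array([ 0.00069989, -0.0022502 , -0.00093348, -0.00141288,  0.00157296,
       -0.00037304]), 'joint_efforts': array([ 8.37051393e-04, -3.30865395e+01, -2.38619453e+01, -1.85373142e-05,
        6.00022959e-04,  1.22642129e-05]), 'eef_pos': array([0.55012368, 0.055665  , 0.07627546]), 'tcp_rot': array([ 9.85955354e-01, -1.67009097e-01, -4.28562301e-05, -8.71259120e-06]), 'contact_force': array([-0.35973557, -0.551583  , -0.60601929]), 'wrist_torque': array([-0.0569012 ,  0.01476383, -0.01401538]), 'finger_force': 0.0, 'opening': 0.14714794357306865}
```

View pics/w2.png

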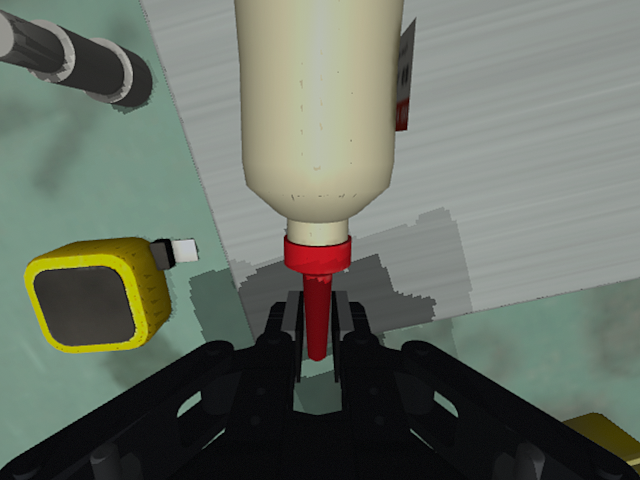

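The nozzle lies centred between the pads: tip at (317,360), collar edge at row 272. Next is a light pinch.

Call:
apply_moves:
  series:
    - [0,0,0,0,0,0]
    - [0,0,0,0,0,0]
    - [0,0,0,0,0,0]
  jaw: 0.125

```text
time: 5.28
eef_pos: [0.5501, 0.0557, 0.0763]
tcp_rot: [0.986, -0.167, -0.0, 0.0]
contact_force: [-0.6, -0.1, 0.8]
opening: 0.124
finger_force: 1.3
```

Call:
apply_moves:
  series:
    - [0,0,0,0,0,0]
    - [0,0,0,0,0,0]
    - [0,0,0,0,0,0]
  jaw: 0.118

```text
time: 5.65
eef_pos: [0.5501, 0.0556, 0.0763]
tcp_rot: [0.986, -0.167, -0.0, 0.0]
contact_force: [0.1, -1.3, -0.0]
opening: 0.118
finger_force: 4.8
```

```bash
cat > path.py <<'E'
import numpy as np
# guard frame: x into guard; psi=bottle axis yaw rel to guard normal
N0=np.array([.5501,.0557]); yaw=np.radians(-19.2); gy=np.radians(-5.5)
hd=np.array([np.cos(yaw),np.sin(yaw)]); n=np.array([np.cos(gy),np.sin(gy)])
g0=np.array([.7057,.0753]); psi=yaw-gy; r=.026; L=.139; zp=.0500
gap0=(g0-(N0+L*hd))@n; print('centre gap',gap0,'psi',np.degrees(psi))
P0=N0+L*hd   # foot low point at theta=0 (horizontal)
for th in range(0,95,5):
    t=np.radians(th); s,c=np.sin(t),np.cos(t)
    P=P0.copy()
    ext=lambda P:(P+r*s*hd)@n+r*np.hypot(np.sin(psi),np.cos(psi)*s)-g0@n
    e=ext(P)
    if e>0: P=P-hd*e/(hd@n)
    N=P+hd*(r*s-L*c); z=zp+L*s+r*c
    d=np.array([*(N-N0),z-.0763]); print(th,'pen %.1fmm'%(e*1e3),(d/.8).round(4),np.array([*N,z]).round(4))
E
python3 path.py
```

```text
centre gap 0.01795974403686377 psi -13.7
0 pen -11.8mm [ 0.      0.     -0.0004] [0.5501 0.0557 0.076 ]
5 pen -9.2mm [ 0.0033 -0.0011  0.0146] [0.5527 0.0548 0.088 ]
10 pen -6.0mm [ 0.0078 -0.0027  0.0293] [0.5564 0.0535 0.0997]
15 pen -2.4mm [ 0.0135 -0.0047  0.0435] [0.5609 0.0519 0.1111]
20 pen 1.3mm [ 0.0188 -0.0066  0.0571] [0.5652 0.0505 0.122 ]
25 pen 5.0mm [ 0.0222 -0.0077  0.07  ] [0.5679 0.0495 0.1323]
30 pen 8.7mm [ 0.0267 -0.0093  0.0821] [0.5715 0.0483 0.142 ]
35 pen 12.3mm [ 0.0324 -0.0113  0.0934] [0.576  0.0467 0.151 ]
40 pen 15.6mm [ 0.0391 -0.0136  0.1037] [0.5814 0.0448 0.1593]
45 pen 18.8mm [ 0.0469 -0.0163  0.113 ] [0.5876 0.0426 0.1667]
50 pen 21.7mm [ 0.0558 -0.0194  0.1211] [0.5947 0.0402 0.1732]
55 pen 24.3mm [ 0.0656 -0.0228  0.1281] [0.6025 0.0374 0.1788]
60 pen 26.6mm [ 0.0763 -0.0266  0.1338] [0.6111 0.0345 0.1834]
65 pen 28.6mm [ 0.0878 -0.0306  0.1383] [0.6203 0.0313 0.187 ]
70 pen 30.3mm [ 0.1    -0.0348  0.1415] [0.6301 0.0278 0.1895]
75 pen 31.6mm [ 0.1129 -0.0393  0.1434] [0.6404 0.0243 0.191 ]
80 pen 32.5mm [ 0.1263 -0.044   0.1439] [0.6511 0.0205 0.1914]
85 pen 33.1mm [ 0.1401 -0.0488  0.143 ] [0.6622 0.0167 0.1907]
90 pen 33.3mm [ 0.1543 -0.0537  0.1409] [0.6736 0.0127 0.189 ]
```

Call:
apply_moves:
  series:
    - [0.0015,-0.0005,0.0073,0,0,0]
    - [0.0033,-0.0011,0.0146,0,0,0]
    - [0.0055,-0.0019,0.022,0,0,0]
    - [0.0078,-0.0027,0.0293,0,0,0]
    - [0.0105,-0.0037,0.0364,0,0,0]
    - [0.0135,-0.0047,0.0435,0,0,0]
    - [0.0162,-0.0056,0.0503,0,0,0]
    - [0.0188,-0.0066,0.0571,0,0,0]
    - [0.0205,-0.0072,0.0636,0,0,0]
    - [0.0222,-0.0077,0.07,0,0,0]
    - [0.0244,-0.0085,0.0761,0,0,0]
    - [0.0267,-0.0093,0.0821,0,0,0]
    - [0.0267,-0.0093,0.0821,0,0,0]

```text
time: 7.28
eef_pos: [0.5718, 0.0482, 0.1426]
tcp_rot: [0.986, -0.167, 0.0, -0.0]
contact_force: [-0.3, -0.2, -1.2]
opening: 0.121
finger_force: 5.4
```

```bash
python3 - <<'E'
from h import *
a=snap('scene')[100:300,220:420];b=snap('wrist')[:,:]
im=np.hstack([cv2.resize(a,(400,400),interpolation=3),cv2.resize(b,(400,300)) if 0 else cv2.resize(b[40:,90:550],(400,400))])
cv2.imwrite('pics/m1.png',im[:,:,::-1]);print(ctrl.get_state()['contact_force'])
E
```

```text
[ 0.42289685 -0.66898848  0.08837073]
```

View pics/m1.png

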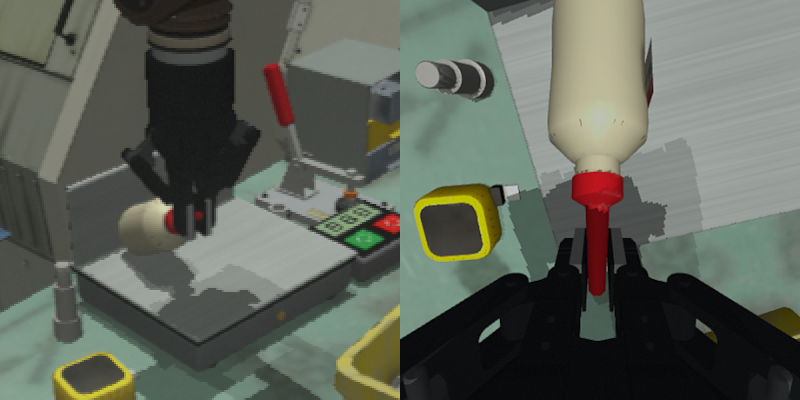

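The bottle is pivoting cleanly: in the composite the collar is at (597,185) and the nozzle is held between the pads. I'll continue.

Call:
apply_moves:
  series:
    - [0.0028,-0.001,0.0057,0,0,0]
    - [0.0057,-0.002,0.0113,0,0,0]
    - [0.009,-0.0031,0.0165,0,0,0]
    - [0.0124,-0.0043,0.0216,0,0,0]
    - [0.0162,-0.0056,0.0263,0,0,0]
    - [0.0202,-0.007,0.0309,0,0,0]
    - [0.0246,-0.0085,0.035,0,0,0]
    - [0.0291,-0.0101,0.039,0,0,0]
    - [0.034,-0.0118,0.0425,0,0,0]
    - [0.0389,-0.0135,0.046,0,0,0]
    - [0.0442,-0.0154,0.0489,0,0,0]
    - [0.0496,-0.0173,0.0517,0,0,0]
    - [0.0553,-0.0193,0.054,0,0,0]
    - [0.0611,-0.0213,0.0562,0,0,0]
    - [0.0611,-0.0213,0.0562,0,0,0]
    - [0.0611,-0.0213,0.0562,0,0,0]

```text
time: 9.38
eef_pos: [0.6203, 0.0312, 0.1868]
tcp_rot: [0.986, -0.167, -0.0, -0.0]
contact_force: [-1.0, -0.2, -2.2]
opening: 0.127
finger_force: 9.7
```

```bash
python3 - <<'E'
from h import *
a=snap('scene')[80:280,240:440];b=snap('wrist')[:,:]
im=np.hstack([cv2.resize(a,(400,400),interpolation=3),cv2.resize(b[40:,90:550],(400,400))])
cv2.imwrite('pics/m2.png',im[:,:,::-1]);print(ctrl.get_state()['contact_force'])
E
```

```text
[ 0.13220074 -0.68695662 -0.95155616]
```

View pics/m2.png

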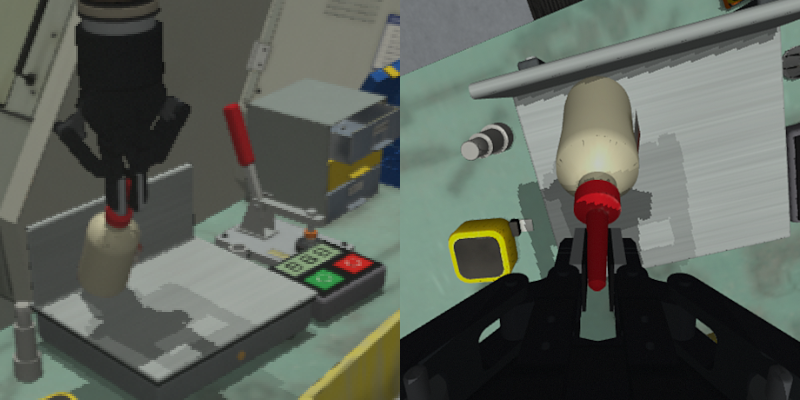

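The bottle stands at about 65°, with its foot on the pan and near the guard. The taper has raised the pinch force, so I'll ease the jaw and carry on.

Call:
apply_moves:
  series:
    - [0,0,0,0,0,0]
    - [0.006,-0.002,0.0016,0,0,0]
    - [0.0122,-0.0042,0.0032,0,0,0]
    - [0.0186,-0.0065,0.0042,0,0,0]
    - [0.0251,-0.0087,0.0051,0,0,0]
    - [0.0318,-0.011,0.0054,0,0,0]
    - [0.0385,-0.0134,0.0056,0,0,0]
    - [0.0454,-0.0158,0.0052,0,0,0]
    - [0.0523,-0.0182,0.0047,0,0,0]
    - [0.0523,-0.0182,0.0047,0,0,0]
    - [0.0523,-0.0182,0.0047,0,0,0]
  jaw: 0.123

```text
time: 10.85
eef_pos: [0.6622, 0.0166, 0.1906]
tcp_rot: [0.986, -0.167, -0.0, 0.0]
contact_force: [0.3, -0.8, -0.8]
opening: 0.124
finger_force: 5.4
```

```bash
python3 - <<'E'
from h import *
a=snap('scene')[80:280,240:440];b=snap('wrist')[:,:]
im=np.hstack([cv2.resize(a,(400,400),interpolation=3),cv2.resize(b[40:,90:550],(400,400))])
cv2.imwrite('pics/m3.png',im[:,:,::-1]);print(ctrl.get_state()['contact_force'])
E
```

```text
[ 0.36627846 -0.2313468  -1.75026942]
```

View pics/m3.png

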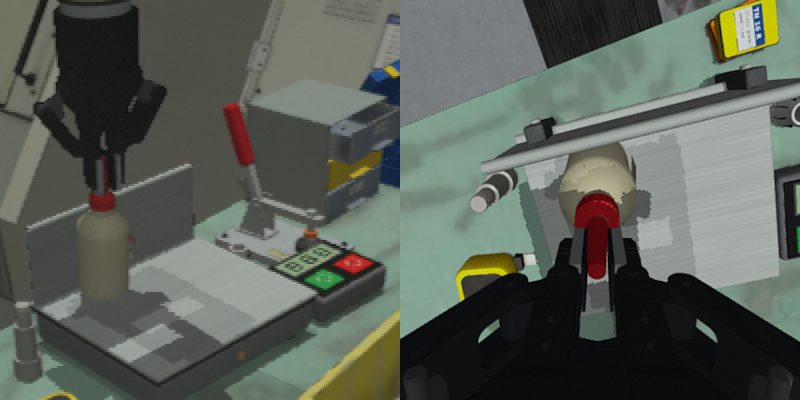

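Call:
apply_moves:
  series:
    - [0.0047,-0.0016,-0.0007,0,0,0]
    - [0.0094,-0.0032,-0.0014,0,0,0]
    - [0.0142,-0.0049,-0.0021,0,0,0]
    - [0.0155,-0.005,-0.0021,0,0,0]
    - [0.0155,-0.005,-0.0021,0,0,0]
    - [0.0155,-0.005,-0.0021,0,0,0]

```text
time: 11.7
eef_pos: [0.6745, 0.0126, 0.1889]
tcp_rot: [0.986, -0.167, -0.0, 0.0]
contact_force: [-0.2, -0.5, -1.0]
opening: 0.123
finger_force: 5.5
```

```bash
python3 - <<'E'
from h import *
a=snap('scene')[80:280,240:440];t=snap('top')[140:240,270:370]
im=np.hstack([cv2.resize(a,(400,400),interpolation=3),cv2.resize(t,(400,400),interpolation=3)])
cv2.imwrite('pics/m4.png',im[:,:,::-1])
F=[]
for i in range(8):
    ctrl.read_camera('scene'); F.append(ctrl.get_state()['contact_force'])
print(np.mean(F,0),np.std(F,0),ctrl.get_state()['finger_force'] if 0 else '')
E
```

```text
[-1.13064251 -0.29848174 -1.54223346] [0.44738682 0.36286777 0.45511246]
```

View pics/m4.png

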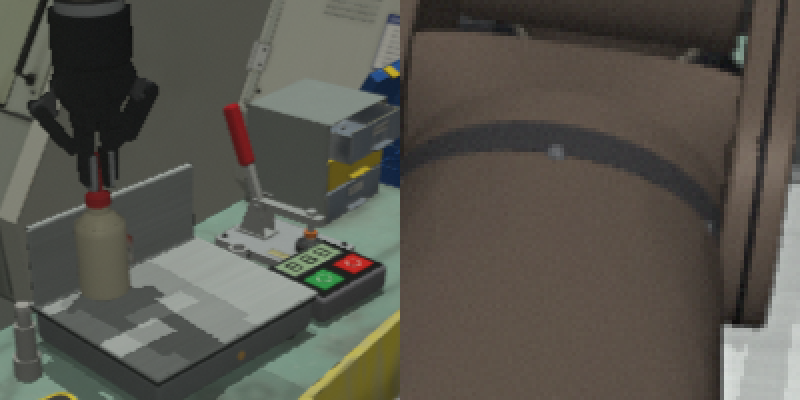

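The bottle is close to upright, but the tool seems to carry most of its weight (z ≈ -1.5 N). I'll lower it slightly before releasing.

Call:
apply_moves:
  series:
    - [0,0,-0.0006,0,0,0]
    - [0,0,-0.0012,0,0,0]
    - [0,0,-0.0012,0,0,0]

```text
time: 12.58
eef_pos: [0.6746, 0.0127, 0.1882]
tcp_rot: [0.986, -0.167, 0.0, -0.0]
contact_force: [-1.1, 0.1, -0.9]
opening: 0.121
finger_force: 5.5
```

```bash
cat > f.py <<'E'
from h import *
F=[]
for i in range(6):
    ctrl.read_camera('scene'); s=ctrl.get_state(); F.append(s['contact_force'])
print(np.mean(F,0).round(2),s['finger_force'],s['opening'],s['time'])
E
python3 f.py
```

```text
[-1.48  0.04 -0.55] 5.465683992952108 0.12467436112777283 12.875
```

Call:
apply_moves:
  series:
    - [0,0,-0.0012,0,0,0]
    - [0,0,-0.0012,0,0,0]

```text
time: 13.12
eef_pos: [0.6748, 0.0126, 0.1876]
tcp_rot: [0.986, -0.167, 0.0, -0.0]
contact_force: [-2.3, 0.6, 1.6]
opening: 0.124
finger_force: 5.6
```

```bash
python3 f.py
```

```text
[-2.3   0.14  1.96] 5.629688277840614 0.12049511415582573 13.425
```

Call:
apply_moves:
  series:
    - [0,0,0,0,0,0]
    - [0,0,0,0,0,0]
    - [0,0,0,0,0,0]
    - [0,0,0,0,0,0]
    - [0,0,0.02,0,0,0]
    - [0,0,0.05,0,0,0]
    - [0,0,0.09,0,0,0]
    - [0,0,0.13,0,0,0]
    - [0,0,0.13,0,0,0]
  jaw: 0.4

```text
time: 14.55
eef_pos: [0.6764, 0.0124, 0.2968]
tcp_rot: [0.986, -0.167, 0.005, -0.0]
contact_force: [0.1, -0.6, 0.5]
opening: 0.404
finger_force: 0.0
```

```bash
python3 - <<'E'
from h import *
a=snap('scene')[80:280,240:440];b=snap('wrist')
im=np.hstack([cv2.resize(a,(400,400),interpolation=3),cv2.resize(b[40:,90:550],(400,400))])
cv2.imwrite('pics/m5.png',im[:,:,::-1]);cv2.imwrite('pics/w5.png',b[:,:,::-1])
E
```

```text
(no output)
```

View pics/m5.png

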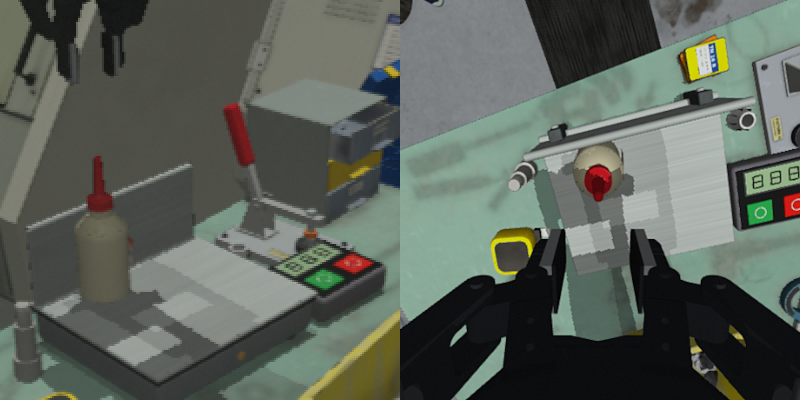

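The bottle is released and upright: its nozzle is centred over the body at (597,180), and the body touches the guard line. With the jaws shut, I'll move above the green key.

Call:
apply_moves:
  series:
    - [-0.06,-0.07,0,0,0,0.1]
    - [-0.12,-0.14,0,0,0,0.2]
    - [-0.184,-0.2,0,0,0,0.304]
    - [-0.184,-0.234,0,0,0,0.304]
    - [-0.184,-0.234,0,0,0,0.304]
    - [-0.184,-0.234,-0.05,0,0,0.304]
    - [-0.184,-0.234,-0.12,0,0,0.304]
    - [-0.184,-0.234,-0.18,0,0,0.304]
    - [-0.184,-0.234,-0.22,0,0,0.304]
    - [-0.184,-0.234,-0.22,0,0,0.304]
    - [-0.184,-0.234,-0.22,0,0,0.304]
  jaw: 0

```text
time: 16.02
eef_pos: [0.5283, -0.1743, 0.116]
tcp_rot: [0.999, -0.048, 0.001, 0.0]
contact_force: [-0.3, -0.2, 0.6]
opening: 0.002
finger_force: 0.0
```

```bash
python3 - <<'E'
import h; from h import *
s=ctrl.get_state(); print(s['time'],s['eef_pos'],s['tcp_rot'],s['opening'])
C={n:cam(n) for n in('top','scene')}; h.cam=lambda n:C[n] if n in C else C.setdefault(n,None)
snap('wrist','w6.png')
for n in('top','scene'):
  snap(n,n+'6.png')
  for t,z in(('tare_key_top',.037),('off_key_top',.037)):
    for r in ctrl.boxes_of(t,n)[:1]:
      px=np.array(r['xy'])*[640,480]; print(n,t,r['p'],px,world(n,px,z))
  # predicted vs seen bottle silhouette
  m=ctrl.silhouettes('bottle_foot',n)
  if m:
    q=m[0]['pixels']; ys,xs=np.nonzero(q); print(n,'bottle',m[0]['p'],xs.min(),xs.max(),ys.min(),ys.max())
  im=cv2.imread('pics/'+n+'6.png'); hs=cv2.cvtColor(im,cv2.COLOR_BGR2HSV)
  red=((hs[...,0]<8)|(hs[...,0]>172))&(hs[...,1]>130)&(hs[...,2]>60)
  k,l,st,ce=cv2.connectedComponentsWithStats(red.astype(np.uint8))
  print([(list(st[i]),ce[i].round(0)) for i in range(1,k) if st[i,4]>25 and 200<ce[i][0]<420])
  for u in(26,30,34):
    c=np.array([.7057,.0753])+(-.001*u)*np.array([.9954,-.0958])+.061*np.array([-.0958,-.9954])
    print(n,u,c.round(4),'foot',proj(n,[*c,.05]).round(1),'tip',proj(n,[*c,.202]).round(1),'collar',proj(n,[*c,.163]).round(1))
E
```

```text
16.025 [ 0.52826753 -0.17429028  0.11596092] [ 9.98847373e-01 -4.79960281e-02  5.28919236e-04  1.66259357e-04] 0.0016480204768627117
top bottle 0.62 309 341 165 206
[([np.int32(237), np.int32(0), np.int32(11), np.int32(7), np.int32(34)], array([242.,   2.])), ([np.int32(238), np.int32(40), np.int32(21), np.int32(16), np.int32(117)], array([249.,  50.])), ([np.int32(176), np.int32(45), np.int32(62), np.int32(14), np.int32(452)], array([208.,  52.])), ([np.int32(226), np.int32(44), np.int32(21), np.int32(3), np.int32(38)], array([236.,  45.])), ([np.int32(317), np.int32(166), np.int32(17), np.int32(20), np.int32(237)], array([325., 176.]))]
top 26 [0.674  0.0171] foot [322.2 192.6] tip [321.4 168.1] collar [321.6 175.2]
top 30 [0.67   0.0175] foot [321.9 194.9] tip [321.1 170.8] collar [321.3 177.7]
top 34 [0.666  0.0178] foot [321.6 197.2] tip [320.8 173.5] collar [321.  180.3]
scene tare_key_top 0.63 [251.776 252.912] [0.68003442 0.12330848 0.037     ]
scene bottle 0.68 277 305 159 231
[([np.int32(352), np.int32(132), np.int32(15), np.int32(31), np.int32(245)], array([359., 147.])), ([np.int32(283), np.int32(158), np.int32(13), np.int32(28), np.int32(182)], array([289., 175.])), ([np.int32(406), np.int32(206), np.int32(21), np.int32(11), np.int32(126)], array([416., 211.]))]
scene 26 [0.674  0.0171] foot [291.5 227. ] tip [287.4 158.4] collar [288.5 177.1]
scene 30 [0.67   0.0175] foot [292.8 227.7] tip [288.7 159. ] collar [289.8 177.7]
scene 34 [0.666  0.0178] foot [294.  228.4] tip [290.1 159.6] collar [291.2 178.3]
```

The nozzle and collar pixels match an upright bottle against the guard. Now I'll press gradually.

Call:
apply_moves:
  series:
    - [0,0,-0.035,0,0,0]
    - [0,0,-0.06,0,0,0]
    - [0,0,-0.07,0,0,0]
    - [0,0,-0.07,0,0,0]
    - [0,0,-0.07,0,0,0]

```text
time: 17.1
eef_pos: [0.5281, -0.1749, 0.0601]
tcp_rot: [0.999, -0.048, 0.001, 0.0]
contact_force: [0.3, 0.4, 0.5]
opening: -0.0
finger_force: 0.0
```

Call:
apply_moves:
  series:
    - [0,0,-0.001,0,0,0]
    - [0,0,-0.002,0,0,0]
    - [0,0,-0.002,0,0,0]
    - [0,0,-0.002,0,0,0]

```text
time: 17.6
eef_pos: [0.5274, -0.1746, 0.0576]
tcp_rot: [0.999, -0.048, 0.0, 0.0]
contact_force: [-0.4, 0.3, 0.6]
opening: -0.0
finger_force: 0.0
```

Call:
apply_moves:
  series:
    - [0,0,-0.001,0,0,0]
    - [0,0,-0.002,0,0,0]
    - [0,0,-0.002,0,0,0]
    - [0,0,-0.002,0,0,0]

```text
time: 18.1
eef_pos: [0.5274, -0.1746, 0.0561]
tcp_rot: [0.999, -0.048, -0.0, -0.0]
contact_force: [-1.4, 0.1, 1.4]
opening: -0.0
finger_force: 1.0
```

Call:
apply_moves:
  series:
    - [0,0,-0.0008,0,0,0]
    - [0,0,-0.0012,0,0,0]
    - [0,0,-0.0012,0,0,0]
    - [0,0,-0.0012,0,0,0]

```text
time: 18.6
eef_pos: [0.5274, -0.1746, 0.0552]
tcp_rot: [0.999, -0.048, -0.0, 0.0]
contact_force: [-1.0, 0.2, 4.3]
opening: -0.001
finger_force: 2.3
```

Call:
apply_moves:
  series:
    - [0,0,-0.0008,0,0,0]
    - [0,0,-0.0012,0,0,0]
    - [0,0,-0.0012,0,0,0]
    - [0,0,-0.0012,0,0,0]

```text
time: 19.1
eef_pos: [0.5275, -0.1746, 0.0548]
tcp_rot: [0.999, -0.048, -0.0, -0.0]
contact_force: [-3.5, 1.9, 8.0]
opening: 0.002
finger_force: 4.1
```

Call:
apply_moves:
  series:
    - [0,0,-0.0008,0,0,0]
    - [0,0,-0.0012,0,0,0]
    - [0,0,-0.0012,0,0,0]
    - [0,0,-0.0012,0,0,0]

```text
time: 19.6
eef_pos: [0.5275, -0.1746, 0.0546]
tcp_rot: [0.999, -0.048, -0.0, -0.0]
contact_force: [-5.9, 2.8, 13.7]
opening: 0.002
finger_force: 6.5
```

The key is rigid at 14 N, so I'll back off and check.

Call:
apply_moves:
  series:
    - [0,0,0.01,0,0,0]
    - [0,0,0.05,0,0,0]
    - [0,0,0.1,0,0,0]
    - [0,0,0.18,0,0,0]
    - [-0.05,-0.05,0.22,0,0,0]
    - [-0.08,-0.1,0.22,0,0,0]
    - [-0.08,-0.1,0.22,0,0,0]
    - [-0.08,-0.1,0.22,0,0,0]

```text
time: 20.6
eef_pos: [0.4633, -0.2543, 0.2282]
tcp_rot: [0.999, -0.049, -0.0, -0.001]
contact_force: [0.8, 0.1, 0.1]
opening: -0.001
finger_force: 0.0
```

```bash
python3 - <<'E'
from h import *
for n in('top','scene'):
  a=snap(n,n+'7.png')
  for t in('bottle_nozzle','tape','shaft','collet'):
    m=ctrl.silhouettes(t,n)
    if m: ys,xs=np.nonzero(m[0]['pixels']); print(n,t,m[0]['p'],np.array(m[0]['xy'])*[640,480],xs.min(),xs.max(),ys.min(),ys.max())
print(ctrl.get_state()['contact_force'])
E
```

```text
top bottle_nozzle 0.72 [326.528 185.712] 308 342 166 207
top tape 0.8 [229.504 248.592] 207 261 230 268
top shaft 0.52 [266.88  190.176] 258 273 179 200
top collet 0.51 [436.8   212.784] 429 446 203 220
scene bottle_nozzle 0.71 [290.368 203.808] 277 305 158 231
scene tape 0.86 [266.304 293.184] 245 288 276 313
scene shaft 0.96 [255.424 248.496] 246 260 230 270
scene collet 0.63 [357.312 204.384] 355 364 202 209
[0.33848467 0.51130587 0.32185258]
```

```bash
python3 -c "
from plant import ctrl
print(ctrl.sign_off())"
```

```text
the job is handed in; nothing more can be done
None
```

The job is handed in: the bottle stands upright with its back against the guard, the green key was pressed to about 14 N and released, and I left the red key, tape, shaft and collet alone; at the end of the tip-up the gripper briefly carried most of the bottle's weight, so I lowered it about 2 mm before letting go and can't rule out a very slight lift off the pan.

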